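# Refit the volume knob on its keyed shaft

## Robot

A 6-joint arm with a two-finger parallel gripper is mounted at the origin on the work surface. World frame = base frame: x ahead of the robot, y to its left, z up, the work surface at z = 0. Lengths are in mm, angles in rad, forces in N, time in s.
With the tool pointing down it reaches from about 400 to 925 mm from the base axis. Payload 12.5 kg.
Tool frame: the origin (TCP) lies at the very end of the fingers, on their centre line; the grasp point (between the pads) lies 19 mm behind it; z points along the fingers, y is the line along which they close (so a half turn about z gives the same grasp; the last joint's range is limited). The gripper opens to 95 mm and grips with 3 to 60 N. Pads are 20 mm wide; open, the fingers measure 119 mm over their backs; the gripper's body (75 mm by 180 mm) begins 59 mm behind the grasp point.
Start: joints at [1.071, 0.491, 1.559, -0, 1.092, -0.106], TCP at [239.8, 577.189, 175.161] pointing down, gripper open.
Joint ranges: [-3.1, 3.1], [-0.84, 2.19], [0.05, 2.79], [-1.13, 4.28], [0.06, 2.93], [-2.69, 2.69]. Speed limits (rad/s): [2.22, 2.22, 2.79, 3.14, 3.14, 3.14].

## Interface

Orientations are given as [roll, pitch, yaw] about the fixed x, y, z axes, in that order (R = Rz(yaw) Ry(pitch) Rx(roll)).
In Python, from cell import * gives the robot as it stands.
- The arm moves only by the tool step_arm, never from a script. Its argument "plan" is a list of rows, each an object of numbers: "x", "y", "z": the shift along the tool's x, y, z in units of 25 mm (1.0 is 25 mm); "rx", "ry", "rz": the turn, a rotation vector about the tool's x, y, z in units of 0.1 rad (1.0 is 0.1 rad). In form: [{"x": .., "y": .., "z": .., "rx": .., "ry": .., "rz": ..}, ...]. A call has exactly 10 rows; each row shifts and turns the commanded pose from where the row before left it, along the tool's axes as they then stand; what a row does not reach is not made up. A row lasts 1/12 s, in which the tool goes at most 41.7 mm and 7.16 degrees, less where a joint would pass 70% of its speed; a pose out of reach is approached as far as the arm can. A call with a number of a shift or a turn outside -1 to 1 is refused whole. A call with a gripper value outside its range is refused whole. "jaw" is the closure, from -1 (fully open) to 1 (shut), so that 0 is half open, set as the call begins (left out, the last holds). The fingers move at their own pace and stop on an object; the grip force is fixed at half the most. Time passes only in rows, so rows that do not move let the fingers close, or fill a call up. It gives the time, the measured TCP pose, the force, the opening and the grip force at its end, in the units of the state.
- state(): the state, without advancing time (a new reading comes with each control period).
- read_camera(name): name is "scene" or "top" or "wrist"; returns a dict with "image" (420x560x3 uint8, red, green, blue), "depth" (420x560 float32, mm along the optical axis (not along the pixel's ray), 0 where there is no reading), "vfov" (degrees; the focal length in pixels is half the picture's height over the tangent of half this angle, whatever the lens; pixels are square), "cx", "cy" (the principal point, pixels), "R" (3x3) and "t" (3): a world point X has camera coordinates R X + t. Camera axes: x right, y down, z forward; pixel columns grow to the right and rows downward; lengths in mm; the calibration is good to about 2 mm. A picture is of the moment at which its call begins.
- job_done(): hands the job in; it is judged then, once.
The state is a dict: "t": time; "joints": joint angles; "qvel": joint speeds; "tau": joint torques, N m; "eef_pos": TCP position; "tcp_rot": TCP orientation; "ft_force": force on the tool from outside, world axes, zero at the start; "moment": the same for the moment, N m; "opening": opening from 0.0 (shut) to 1.0 (fully open); "grip_force": force on a finger pad.
Only numpy, scipy, OpenCV 4.12 (cv2) and the standard library are available. Lean on these libraries where they do the work, as an engineer would, in place of code of your own. Each camera call takes 0.05 s, during which the arm holds its last target. There are 200 camera calls.

## Task

Take the black volume knob out of the open drawer and put it on the bare volume shaft of the cassette recorder, pressing gently and turning it slowly until its keyway finds the key and it drops fully home. Then turn the volume right down, anticlockwise to the end stop at the large tick, and last of all push the drawer fully shut; leave the reel table, the cassette shell and the screwdriver where they are.

Things in the scene. Friction and masses are not known exactly. Their poses are not given: they have to be found in the camera images.
- knob_mid (a point): Centre (half-way up) of the loose black knurled volume knob, 42 mm diameter, 36 mm tall, 60 g, upright on the open drawer's floor. Underside 18 mm below; the upper 13 mm is the best grip. z: up its axis. x: the white pointer line on top, straight above the keyway. Its round 11.5 mm bore, open below and 23 mm deep, has one 6.6 mm wide keyway along x, as deep as the bore.
- shaft_seat (a point): Shoulder that carries the knob's underside when home (knob centre 18 mm above), on the upright volume shaft's axis, 3 mm above the recorder's top. x: direction of the key. Shaft 10 mm thick for 15 mm up, then tapers to 4 mm at 22 mm. Key 5 mm wide, out to 12.5 mm along x, 8 mm tall: a knob not in line with it (0.07 rad) stops 8 mm short. Turns stiffly (0.05 N m), stays where left.
- shaft (a joint): Angle of the volume shaft: direction of the key relative to the recorder's x axis, rad, growing anticlockwise seen from above. End stops at -2.6 and +2.6; +2.6 (anticlockwise stop, large white tick on the recorder's top) is volume right down.
- recorder: Flat grey desktop cassette recorder lying face up, fixed to the bench: 170 mm (its x) by 260 mm (its y), 55 mm high. Origin under its centre; the volume shaft stands at x = 20 mm, y = 75 mm in its frame. The key faces, cassette lid and ticks stand under 4 mm proud of the top.
- organiser_drawer0 (a joint): How far the top drawer of the steel three-drawer organiser (fixed to the bench; 220 mm deep, 220 mm wide, 200 mm high, front towards the robot) is pulled out, m: 0 shut, 0.15 fully out. Slides with about 1 N friction and stays where it is left.
- organiser_drawer0_handle (a point): Middle of the open top drawer's bar handle: 11 mm thick, 110 mm long, level along y, 35 mm in front of the 15 mm thick drawer front, whose top edge is 25 mm above. x points into the organiser: pushing the bar along x shuts the drawer. Inside the drawer is 178 mm wide, 175 mm long; floor 23 mm below this point, walls up to 15 mm above it.
- reel_table: Bystander: polished brass reel table, 72 mm disc with a central hub, 26 mm high; origin at the centre of its underside.
- cassette: Bystander: transparent green cassette shell lying flat, 64 x 100 x 12 mm; origin at the centre of its underside.
- screwdriver: Bystander: screwdriver lying on the bench, about 160 mm long.
Things that resemble listed ones, but are neither listed nor needed, are in the scene too. Of the things that look like the part that bears knob_mid, the smaller one is meant.

How it is judged (in metres and radians):
On the way, in this order (a step that is already met when the one before it is completed fails the run):
1. the knob is fully home on the keyed shaft (horizontal distance between knob_mid and shaft_seat below 0.004 m and z of knob_mid in the frame of shaft_seat between 0.015 and 0.0205 m and angle between knob_mid's own z axis and vertical below 0.12 rad), for 0.2 s.
2. the volume is turned right down to the anticlockwise stop and the drawer is shut (all of step 1 and value of joint shaft above 2.35 rad and value of joint organiser_drawer0 below 0.008 m), for 0.2 s.
At the end, for the whole second after the job is handed in: The knob sits upright (within 7 degrees) on the volume shaft, keyed and fully home (within 2.5 mm), at rest; the shaft is within 0.25 rad of its anticlockwise stop; the top drawer is within 8 mm of shut (all of step 2 and linear speed of knob below 0.01 m/s); the robot touches nothing.
It fails at once if the reel table is moved by more than 25 mm (distance of reel_table from where it was at the start of the episode above 0.025 m).
It fails at once if the cassette shell is moved by more than 25 mm (distance of cassette from where it was at the start of the episode above 0.025 m).
It fails at once if the screwdriver is moved by more than 25 mm (distance of screwdriver from where it was at the start of the episode above 0.025 m).
It fails at once if the drawer is pushed shut before the knob is home and the volume turned down (value of joint organiser_drawer0 below 0.008 m and (z of knob_mid in the frame of shaft_seat above 0.0225 m or value of joint shaft below 2.35 rad)).
It fails at once if the knob is forced on to the shaft with more than 60 N while it is not yet home (contact force between knob and recorder above 60 N and z of knob_mid in the frame of shaft_seat above 0.0225 m).
It also fails if it takes over 61 s, if anything falls off the work surface, if the arm or the gripper's body presses on something with over 40 N, if the wrist force passes 120 N, or if a joint passes its speed limit or range.

## Working session

There is one attempt and no reset: what is moved stays moved. The work goes in short steps, Python scripts to look and compute and a tool call to move; the robot and the scene stay as the last step left them, time stands still between calls to the robot, and variables do not carry over. Pictures are saved under pics/ and viewed, at most 10 in all, crops included, and the job is handed in when it is done.

Besides the shell and the picture viewer there is one more tool, called by a JSON object that holds its "name" and its "arguments". step_arm: Moves the arm, as the interface text tells. Shifts and turns lie within -1 to 1; 1 stands for 25 mm of shift or 0.1 rad of turn. Its arguments: {"type":"object","properties":{"plan":{"type":"array","items":{"type":"object","properties":{"x":{"type":"number"},"y":{"type":"number"},"z":{"type":"number"},"rx":{"type":"number"},"ry":{"type":"number"},"rz":{"type":"number"}}}},"jaw":{"type":"number"}},"required":["plan"]}

```bash
mkdir -p pics
cat > h.py <<'E'
from cell import *
import numpy as np, cv2
def cam(n):
    c=read_camera(n); c['f']=210/np.tan(np.radians(c['vfov'])/2); return c
def pt(c,u,v,z=None):
    R,t=np.array(c['R']),np.array(c['t']); r=np.array([(u-c['cx'])/c['f'],(v-c['cy'])/c['f'],1.])
    o=-R.T@t; d=R.T@r
    if z is None:
        p=c['depth'][int(v)-1:int(v)+2,int(u)-1:int(u)+2]; s=np.median(p)
    else: s=(z-o[2])/d[2]
    return o+d*s
def save(c,n): cv2.imwrite('pics/'+n,c['image'][:,:,::-1])
E
python3 - <<'E'
from h import *
import pickle
for n in('top','scene'):
    c=cam(n); pickle.dump(c,open(n+'.pkl','wb'));
    print(n,c['f'],-np.array(c['R']).T@c['t'])
    save(c,n+'0.png')
s=state();print(s['t'],s['eef_pos'],s['tcp_rot'],s['ft_force'])
E
```

```text
top 469.6577577986544 [ 444.83083941 -122.73616877 1272.90950061]
scene 532.3928890986207 [1339.57006051  886.9056811   943.84624075]
0.1 [239.65828082 576.93326404 174.5924772 ] [-3.14055788e+00 -1.44556178e-04  2.74777936e+00] [ 0.50276528 -0.4460068  -0.73805808]
```

View pics/top0.png

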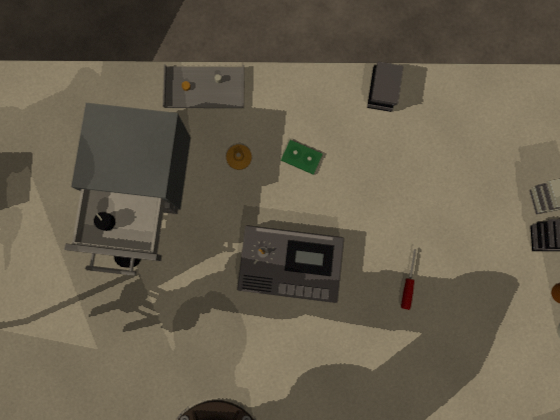

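View pics/scene0.png

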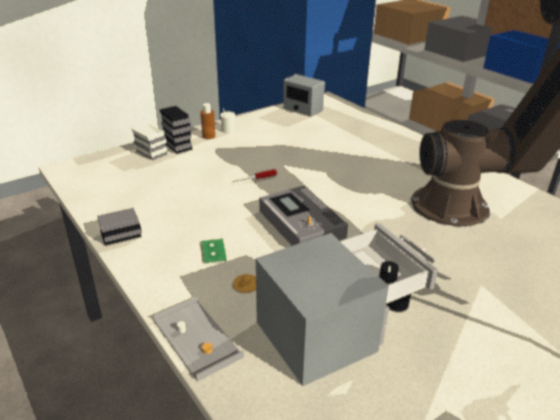

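Run:
```python
from h import *
import pickle
c=pickle.load(open('top.pkl','rb'))
im=c['image'][:,:,::-1]
a=cv2.resize(im[180:280,60:170],None,fx=5,fy=5,interpolation=3)[:500,:400*1+150]
a=cv2.resize(im[180:280,65:145],None,fx=5,fy=5,interpolation=3)
b=cv2.resize(im[225:300,232:312][:,:],None,fx=5,fy=5,interpolation=3)
o=np.zeros((500,800,3),np.uint8); o[:,:400]=a; o[:375,400:]=b
o=np.clip(o.astype(float)*1.8,0,255).astype(np.uint8)
cv2.imwrite('pics/crop1.png',o)
for u,v in [(105,221),(127,260),(263,252),(112,252),(110,268),(140,225),(120,235),(330,245),(245,228),(343,235),(338,300),(238,293),(238,156),(130,140)]:
    print((u,v),pt(c,u,v).round(1))
```

```text
(105, 221) [566.4 250.3 175.2]
(127, 260) [479.1 230.7  51. ]
(263, 252) [ 500.5 -120.5   75.2]
(112, 252) [493.4 226.4 187.8]
(110, 268) [457.1 236.2 166.1]
(140, 225) [561.1 177.5 139.5]
(120, 235) [536.6 224.6 139.5]
(330, 245) [ 520.3 -293.9   57. ]
(245, 228) [563.6 -73.2  53.1]
(343, 235) [ 551.  -337.2    2.7]
(338, 300) [ 377.3 -321.1    1.9]
(238, 293) [394.4 -54.3   0.6]
(238, 156) [769.1 -49.4   1.3]
(130, 140) [755.  192.8 201. ]
```

View pics/crop1.png

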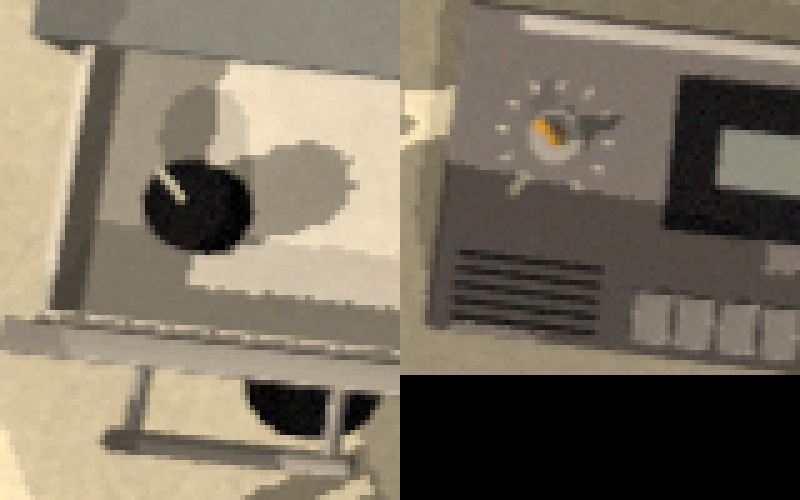

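The candidates are two black knobs: the one in the drawer at (105,221), top z 175 over a floor at 139.5, so 36 mm tall; and a larger one on the bench under the handle at (127,260), top z 51. The crop shows the smaller one is in the drawer, which fits the description, with its white pointer aimed up-left. The bare shaft is at (263,252) with an orange key pointing up-left, and the large tick is down-left of it.

Next I write a move planner and go to look from near.

```bash
cat >> h.py <<'E'
from scipy.spatial.transform import Rotation as Ro
def plan(target,yaw,n,start=None):
    s=state(); p=np.array(s['eef_pos'] if start is None else start[0]); R0=Ro.from_euler('xyz',s['tcp_rot'] if start is None else [np.pi,0,start[1]])
    R1=Ro.from_euler('xyz',[np.pi,0,yaw]); w=(R0.inv()*R1).as_rotvec()/n
    S=sum((Ro.from_rotvec(w*k).as_matrix() for k in range(n)))
    v=np.linalg.solve(S,R0.inv().apply(np.array(target)-p))
    print('n',n,'shift',(v/25).round(3),'turn',(w/.1).round(3))
E
python3 - <<'E'
from h import *
import pickle
plan([530,250,330],1.5,20)
c=pickle.load(open('top.pkl','rb'))
# recorder edge yaw, drawer yaw
for a,b,z in [((248,227),(340,236),55),((65,247),(158,257),190)]:
    d=pt(c,*a,z)-pt(c,*b,z); print(np.arctan2(-d[0],d[1]))
E
```

```text
n 20 shift [-0.924  0.132 -0.311] turn [-0.     0.     0.624]
-0.0922934833748364
-0.10131837552784394
```

{"name": "step_arm", "arguments": {"plan": [{"x":-0.92,"y":0.13,"z":-0.31,"rz":0.62},{"x":-0.92,"y":0.13,"z":-0.31,"rz":0.62},{"x":-0.92,"y":0.13,"z":-0.31,"rz":0.62},{"x":-0.92,"y":0.13,"z":-0.31,"rz":0.62},{"x":-0.92,"y":0.13,"z":-0.31,"rz":0.62},{"x":-0.92,"y":0.13,"z":-0.31,"rz":0.62},{"x":-0.92,"y":0.13,"z":-0.31,"rz":0.62},{"x":-0.92,"y":0.13,"z":-0.31,"rz":0.62},{"x":-0.92,"y":0.13,"z":-0.31,"rz":0.62},{"x":-0.92,"y":0.13,"z":-0.31,"rz":0.62}]}}

```text
schema error: expected keys x, y, z, rx, ry, rz
```

{"name": "step_arm", "arguments": {"plan": [{"x":-0.92,"y":0.13,"z":-0.31,"rz":0.62},{"x":-0.92,"y":0.13,"z":-0.31,"rz":0.62},{"x":-0.92,"y":0.13,"z":-0.31,"rz":0.62},{"x":-0.92,"y":0.13,"z":-0.31,"rz":0.62},{"x":-0.92,"y":0.13,"z":-0.31,"rz":0.62},{"x":-0.92,"y":0.13,"z":-0.31,"rz":0.62},{"x":-0.92,"y":0.13,"z":-0.31,"rz":0.62},{"x":-0.92,"y":0.13,"z":-0.31,"rz":0.62},{"x":-0.92,"y":0.13,"z":-0.31,"rz":0.62},{"x":-0.92,"y":0.13,"z":-0.31,"rz":0.62}]}}

```text
schema error: expected keys x, y, z, rx, ry, rz
```

Run:
```python
from h import *
import pickle
c=cam('wrist'); pickle.dump(c,open('w1.pkl','wb')); im=c['image']
save(c,'w1.png')
s=state();print(s['t'],s['eef_pos'],s['tcp_rot'],s['joints'],s['ft_force']); print(c['f'],-np.array(c['R']).T@c['t'],np.array(c['R']).round(2))
```

```text
0.15 [239.70973875 576.97315707 174.69746309] [-3.14076311e+00 -6.00333654e-05  2.74779414e+00] [ 1.07137452e+00  4.91413405e-01  1.55931908e+00 -3.12795434e-05
  1.09169142e+00 -1.05608885e-01] [ 0.57787428 -0.09616589  0.28517097]
302.79662875492653 [176.31672471 603.49272984 383.08633512] [[ 0.38  0.92 -0.  ]
 [ 0.89 -0.37  0.25]
 [ 0.23 -0.09 -0.97]]
```

View pics/w1.png

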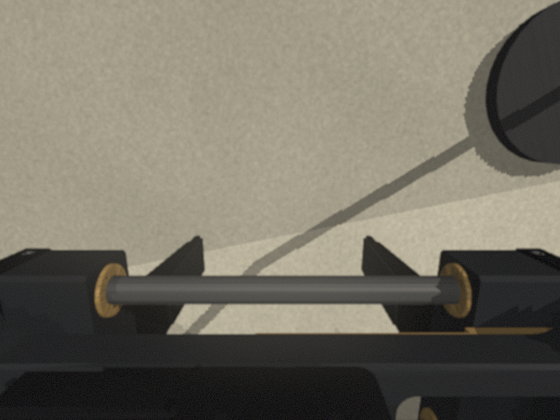

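Run:
```python
from h import *
plan([560,205,330],1.47,20)
```

```text
n 20 shift [-1.041  0.147 -0.311] turn [-0.     0.     0.639]
```

{"name": "step_arm", "arguments": {"plan": [{"x":-1,"y":0.14,"z":-0.31,"rx":0,"ry":0,"rz":0.64},{"x":-1,"y":0.14,"z":-0.31,"rx":0,"ry":0,"rz":0.64},{"x":-1,"y":0.14,"z":-0.31,"rx":0,"ry":0,"rz":0.64},{"x":-1,"y":0.14,"z":-0.31,"rx":0,"ry":0,"rz":0.64},{"x":-1,"y":0.14,"z":-0.31,"rx":0,"ry":0,"rz":0.64},{"x":-1,"y":0.14,"z":-0.31,"rx":0,"ry":0,"rz":0.64},{"x":-1,"y":0.14,"z":-0.31,"rx":0,"ry":0,"rz":0.64},{"x":-1,"y":0.14,"z":-0.31,"rx":0,"ry":0,"rz":0.64},{"x":-1,"y":0.14,"z":-0.31,"rx":0,"ry":0,"rz":0.64},{"x":-1,"y":0.14,"z":-0.31,"rx":0,"ry":0,"rz":0.64}]}}

```text
t: 0.98
eef_pos: [453.2, 448.1, 252.7]
tcp_rot: [-3.141, 0.0, 2.105]
ft_force: [-0.1, 0.0, -0.3]
opening: 1.001
grip_force: 0.0
```

{"name": "step_arm", "arguments": {"plan": [{"x":-1,"y":0.14,"z":-0.31,"rx":0,"ry":0,"rz":0.64},{"x":-1,"y":0.14,"z":-0.31,"rx":0,"ry":0,"rz":0.64},{"x":-1,"y":0.14,"z":-0.31,"rx":0,"ry":0,"rz":0.64},{"x":-1,"y":0.14,"z":-0.31,"rx":0,"ry":0,"rz":0.64},{"x":-1,"y":0.14,"z":-0.31,"rx":0,"ry":0,"rz":0.64},{"x":-1,"y":0.14,"z":-0.31,"rx":0,"ry":0,"rz":0.64},{"x":-1,"y":0.14,"z":-0.31,"rx":0,"ry":0,"rz":0.64},{"x":-1,"y":0.14,"z":-0.31,"rx":0,"ry":0,"rz":0.64},{"x":-1,"y":0.14,"z":-0.31,"rx":0,"ry":0,"rz":0.64},{"x":-1,"y":0.14,"z":-0.31,"rx":0,"ry":0,"rz":0.64}]}}

```text
t: 1.82
eef_pos: [546.4, 218.0, 330.1]
tcp_rot: [-3.141, 0.0, 1.465]
ft_force: [-0.1, -0.3, -0.1]
opening: 1.0
grip_force: 0.0
```

Run:
```python
from h import *
import pickle
c=cam('wrist'); pickle.dump(c,open('w2.pkl','wb')); im=c['image']
save(c,'w2.png')
s=state();print(s['t'],s['eef_pos'],s['tcp_rot'],s['joints'],s['ft_force'])
```

```text
1.8667 [547.17409593 214.66404518 331.90884392] [3.13968295e+00 7.67344812e-04 1.45809599e+00] [ 0.2622626   0.32138427  1.41481065 -0.00143335  1.40390191  0.37519926] [ 2.1443985  -1.65433056  1.28582315]
```

View pics/w2.png

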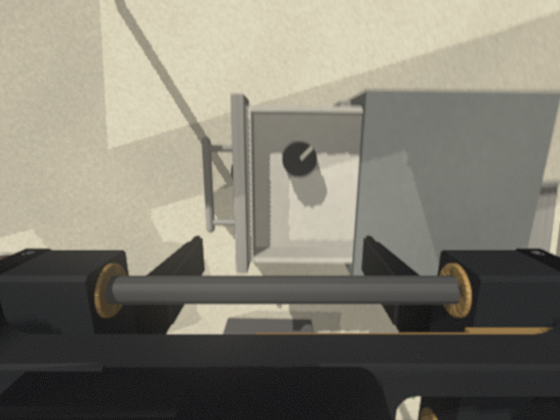

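Run:
```python
from h import *
import pickle
c=pickle.load(open('w2.pkl','rb')); im=c['image']
cr=im[135:185,270:330]; cv2.imwrite('pics/w2c.png',cv2.resize(cr,None,fx=10,fy=10,interpolation=3)[:,:,::-1])
# points with depth on knob top plane (z 170..180)
P=np.array([np.r_[u,v,pt(c,u,v)] for v in range(135,185) for u in range(270,330)])
m=P[np.abs(P[:,4]-175)<4]; print(len(m), m[:,4].mean(), m[:,:4].mean(0), (m[:,2:4].max(0)+m[:,2:4].min(0))/2, np.ptp(m[:,2:4],axis=0))
g=np.array([im[int(r[1]),int(r[0])].mean() for r in m]); w=m[g>80]
print(len(w), w[:,:4].round(1).tolist())
for u,v in [(299,158),(300,112),(300,250),(245,180),(360,180),(207,185)]: print(u,v,pt(c,u,v).round(1))
```

```text
971 174.1338580867472 [298.73738414 157.83213182 570.08919307 258.97605217] [570.27572767 258.62437937] [40.94223046 40.71222119]
163 [[294.0, 141.0, 566.5, 279.0], [295.0, 141.0, 567.6, 278.9], [296.0, 141.0, 568.8, 278.7], [297.0, 141.0, 569.9, 278.6], [298.0, 141.0, 571.1, 278.5], [299.0, 141.0, 572.2, 278.4], [300.0, 141.0, 573.4, 278.3], [301.0, 141.0, 574.6, 278.1], [302.0, 141.0, 575.7, 278.0], [303.0, 141.0, 577.0, 277.9], [304.0, 141.0, 578.2, 277.7], [291.0, 142.0, 562.8, 278.2], [292.0, 142.0, 564.0, 278.1], [293.0, 142.0, 565.1, 278.0], [294.0, 142.0, 566.3, 277.9], [295.0, 142.0, 567.4, 277.8], [303.0, 142.0, 576.8, 276.8], [304.0, 142.0, 578.0, 276.6], [305.0, 142.0, 579.1, 276.5], [306.0, 142.0, 580.4, 276.3], [290.0, 143.0, 561.5, 277.2], [291.0, 143.0, 562.7, 277.1], [306.0, 143.0, 580.2, 275.2], [307.0, 143.0, 581.4, 275.1], [308.0, 143.0, 582.6, 274.9], [288.0, 144.0, 559.1, 276.3], [289.0, 144.0, 560.2, 276.2], [308.0, 144.0, 582.4, 273.8], [309.0, 144.0, 583.6, 273.7], [310.0, 144.0, 585.0, 273.5], [287.0, 145.0, 557.8, 275.3], [288.0, 145.0, 558.9, 275.2], [309.
[... 3392 characters left out ...]
 159.0, 573.8, 257.3], [303.0, 159.0, 575.0, 257.2], [316.0, 159.0, 590.4, 255.5], [282.0, 160.0, 550.1, 258.6], [301.0, 160.0, 572.5, 256.3], [302.0, 160.0, 573.7, 256.1], [282.0, 161.0, 549.9, 257.4], [282.0, 162.0, 549.8, 256.3], [283.0, 163.0, 550.9, 255.0], [283.0, 164.0, 550.7, 253.8], [283.0, 165.0, 550.6, 252.5], [283.0, 166.0, 550.5, 251.2], [284.0, 166.0, 551.7, 251.3], [284.0, 167.0, 551.5, 249.9], [285.0, 168.0, 552.6, 248.7], [286.0, 169.0, 553.7, 247.5], [286.0, 170.0, 553.6, 246.3], [287.0, 171.0, 554.6, 245.1]]
299 158 [570.4 258.8 174.1]
300 112 [578.1 312.3 146.7]
300 250 [561.2 135.1 154.6]
245 180 [504.6 241.1 185.3]
360 180 [635.4 228.9 198.4]
207 185 [454.4 237.5 166.8]
```

View pics/w2c.png

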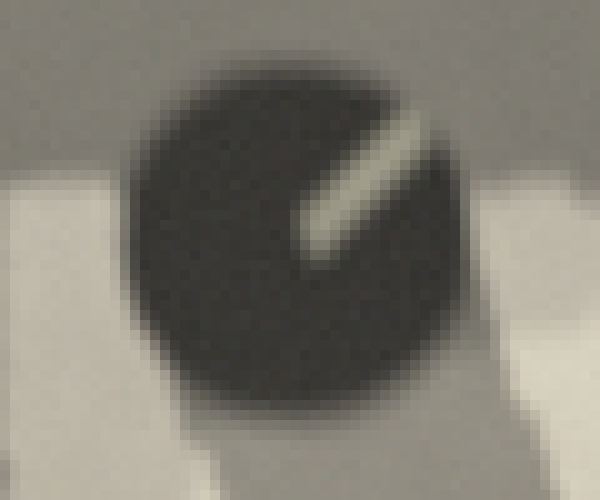

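```bash
cat >> h.py <<'E'
def knob(c,zt,box,tol=4):
    im=c['image']; u0,u1,v0,v1=box
    P=np.array([np.r_[u,v,pt(c,u,v)] for v in range(v0,v1) for u in range(u0,u1)])
    m=P[np.abs(P[:,4]-zt)<tol]; Q=m[:,:2].astype(np.float32)
    (cx,cy),r=cv2.minEnclosingCircle(Q); z=np.median(m[:,4])
    ctr=m[:,2:4].mean(0); d=np.hypot(*(m[:,2:4]-ctr).T)
    g=np.array([im[int(a[1]),int(a[0])].mean() for a in m])
    w=m[(g>85)&(d<17)]; q=w[:,2:4]; mu=q.mean(0); dd=np.linalg.svd(q-mu)[2][0]
    dd*=np.sign(dd@(mu-ctr)); rad=mu-ctr
    print('ctr',ctr.round(1),'circ',pt(c,cx,cy,z).round(1),'z',z.round(1),'pointer pca',np.arctan2(dd[1],dd[0]).round(3),'radial',np.arctan2(rad[1],rad[0]).round(3),len(w))
E
python3 - <<'E'
from h import *
import pickle
c=pickle.load(open('w2.pkl','rb')); knob(c,175,(270,330,135,185))
c=cam('wrist'); pickle.dump(c,open('w3.pkl','wb')); knob(c,175,(270,330,125,195))
s=state();print(s['eef_pos'])
c=pickle.load(open('top.pkl','rb')); knob(c,175,(85,130,205,240))
E
```

```text
ctr [570.1 259. ] circ [570.  259.3 174.2] z 174.2 pointer pca 0.735 radial 0.495 79
ctr [570.1 259. ] circ [570.  259.2 174.2] z 174.2 pointer pca 0.712 radial 0.68 63
[546.98767695 216.61271669 331.30511705]
ctr [568.3 256.1] circ [568.5 255.8 174.9] z 174.9 pointer pca 0.786 radial 0.812 6
```

Run:
```python
from h import *
plan([569.5,258,210],1.47,10)
```

```text
n 10 shift [0.174 0.072 0.485] turn [ 0.002 -0.    -0.007]
```

{"name": "step_arm", "arguments": {"plan": [{"x":0.17,"y":0.07,"z":0.5,"rx":0,"ry":0,"rz":0},{"x":0.17,"y":0.07,"z":0.5,"rx":0,"ry":0,"rz":0},{"x":0.17,"y":0.07,"z":0.5,"rx":0,"ry":0,"rz":0},{"x":0.17,"y":0.07,"z":0.5,"rx":0,"ry":0,"rz":0},{"x":0.17,"y":0.07,"z":0.5,"rx":0,"ry":0,"rz":0},{"x":0.17,"y":0.07,"z":0.5,"rx":0,"ry":0,"rz":0},{"x":0.17,"y":0.07,"z":0.5,"rx":0,"ry":0,"rz":0},{"x":0.17,"y":0.07,"z":0.5,"rx":0,"ry":0,"rz":0},{"x":0.2,"y":0.07,"z":0.5,"rx":0,"ry":0,"rz":0},{"x":0.2,"y":0.08,"z":0.4,"rx":0,"ry":0,"rz":0}], "jaw": -0.37}}

```text
t: 2.75
eef_pos: [568.4, 261.6, 206.1]
tcp_rot: [-3.141, 0.0, 1.468]
ft_force: [0.2, 0.1, -0.4]
opening: 0.684
grip_force: 0.0
```

{"name": "step_arm", "arguments": {"plan": [{"x":0,"y":0,"z":0.2,"rx":0,"ry":0,"rz":0},{"x":0,"y":0,"z":0,"rx":0,"ry":0,"rz":0},{"x":0,"y":0,"z":0,"rx":0,"ry":0,"rz":0},{"x":0,"y":0,"z":0,"rx":0,"ry":0,"rz":0},{"x":0,"y":0,"z":0,"rx":0,"ry":0,"rz":0},{"x":0,"y":0,"z":0,"rx":0,"ry":0,"rz":0},{"x":0,"y":0,"z":0,"rx":0,"ry":0,"rz":0},{"x":0,"y":0,"z":0,"rx":0,"ry":0,"rz":0},{"x":0,"y":0,"z":0,"rx":0,"ry":0,"rz":0},{"x":0,"y":0,"z":0,"rx":0,"ry":0,"rz":0}]}}

```text
t: 3.58
eef_pos: [568.4, 261.2, 202.7]
tcp_rot: [3.142, -0.0, 1.468]
ft_force: [-0.8, -0.1, 0.5]
opening: 0.685
grip_force: 0.0
```

Run:
```python
from h import *
import pickle
c=cam('wrist'); pickle.dump(c,open('w4.pkl','wb')); 
try: knob(c,174.5,(150,420,150,330))
except Exception as e: print(e)
s=state();print(s['eef_pos'],s['tcp_rot'],s['opening'])
plan([569.5,258,149],1.47,10)
save(c,'w4.png')
```

```text
ctr [559.8 279.5] circ [573.6 251.3 176. ] z 176.0 pointer pca -1.89 radial -2.192 5
[568.43384858 261.22042364 202.69949641] [ 3.14146341e+00 -1.02312246e-04  1.46784163e+00] 0.6834504380775293
n 10 shift [-0.012  0.006  0.215] turn [ 0.    -0.    -0.002]
```

View pics/w4.png

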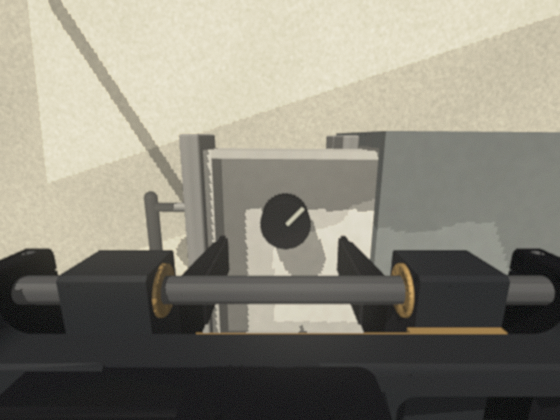

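Run:
```python
from h import *
import pickle
c=pickle.load(open('w4.pkl','rb')); knob(c,174.5,(255,315,190,255))
R,t=np.array(c['R']),np.array(c['t'])
for p in ([568.4,261.2,202.7],[568.4,261.2,149]):
    q=R@p+t; print(q[:2]/q[2]*c['f']+[c['cx'],c['cy']])
```

```text
ctr [570.3 259.6] circ [570.2 260.  174.2] z 174.2 pointer pca 0.713 radial 0.643 115
[282.36496206 233.89606846]
[282.41348045 215.04191519]
```

{"name": "step_arm", "arguments": {"plan": [{"x":-0.06,"y":0.07,"z":0.1,"rx":0,"ry":0,"rz":0},{"x":0,"y":0,"z":0.25,"rx":0,"ry":0,"rz":0},{"x":0,"y":0,"z":0.3,"rx":0,"ry":0,"rz":0},{"x":0,"y":0,"z":0.3,"rx":0,"ry":0,"rz":0},{"x":0,"y":0,"z":0.3,"rx":0,"ry":0,"rz":0},{"x":0,"y":0,"z":0.3,"rx":0,"ry":0,"rz":0},{"x":0,"y":0,"z":0.3,"rx":0,"ry":0,"rz":0},{"x":0,"y":0,"z":0.2,"rx":0,"ry":0,"rz":0},{"x":0,"y":0,"z":0.1,"rx":0,"ry":0,"rz":0},{"x":0,"y":0,"z":0,"rx":0,"ry":0,"rz":0}]}}

```text
t: 4.47
eef_pos: [569.9, 259.5, 148.2]
tcp_rot: [-3.141, 0.0, 1.468]
ft_force: [0.5, 0.6, -0.4]
opening: 0.685
grip_force: 0.0
```

{"name": "step_arm", "arguments": {"plan": [{"x":0,"y":0,"z":0,"rx":0,"ry":0,"rz":0},{"x":0,"y":0,"z":0,"rx":0,"ry":0,"rz":0},{"x":0,"y":0,"z":0,"rx":0,"ry":0,"rz":0},{"x":0,"y":0,"z":0,"rx":0,"ry":0,"rz":0},{"x":0,"y":0,"z":0,"rx":0,"ry":0,"rz":0},{"x":0,"y":0,"z":0,"rx":0,"ry":0,"rz":0},{"x":0,"y":0,"z":0,"rx":0,"ry":0,"rz":0},{"x":0,"y":0,"z":0,"rx":0,"ry":0,"rz":0},{"x":0,"y":0,"z":0,"rx":0,"ry":0,"rz":0},{"x":0,"y":0,"z":0,"rx":0,"ry":0,"rz":0}], "jaw": 1}}

```text
t: 5.3
eef_pos: [570.0, 259.6, 148.9]
tcp_rot: [3.142, -0.0, 1.468]
ft_force: [-0.5, -0.5, -0.4]
opening: 0.041
grip_force: 0.0
```

{"name": "step_arm", "arguments": {"plan": [{"x":0,"y":0,"z":-0.2,"rx":0,"ry":0,"rz":0},{"x":0,"y":0,"z":-0.4,"rx":0,"ry":0,"rz":0},{"x":0,"y":0,"z":-0.6,"rx":0,"ry":0,"rz":0},{"x":0,"y":0,"z":-0.8,"rx":0,"ry":0,"rz":0},{"x":0,"y":0,"z":-0.8,"rx":0,"ry":0,"rz":0},{"x":0,"y":0,"z":-0.8,"rx":0,"ry":0,"rz":0},{"x":0,"y":0,"z":-0.6,"rx":0,"ry":0,"rz":0},{"x":0,"y":0,"z":-0.4,"rx":0,"ry":0,"rz":0},{"x":0,"y":0,"z":-0.2,"rx":0,"ry":0,"rz":0},{"x":0,"y":0,"z":0,"rx":0,"ry":0,"rz":0}]}}

```text
t: 6.13
eef_pos: [570.2, 259.6, 270.1]
tcp_rot: [3.14, -0.001, 1.468]
ft_force: [-0.1, 0.1, -0.1]
opening: 0.004
grip_force: 0.0
```

Run:
```python
from h import *
s=state();print(s['t'],s['eef_pos'],s['tcp_rot'],s['opening'],s['grip_force'],s['ft_force'])
plan([500,-175,270],1.48,20)
```

```text
6.1333 [570.22033003 259.62459763 270.05856117] [ 3.14007657e+00 -8.01054151e-04  1.46779397e+00] 0.004217744802701688 0.0 [-0.14030346  0.10365406 -0.0768025 ]
n 20 shift [-0.879 -0.055 -0.   ] turn [ 0.001 -0.    -0.006]
```

Run:
```python
from h import *
import pickle
c=cam('wrist'); pickle.dump(c,open('w5.pkl','wb'))
d=cam('top'); pickle.dump(d,open('t5.pkl','wb')); 
a=cv2.resize(d['image'][180:280,65:165],(420,420),interpolation=3)
o=np.hstack([c['image'][100:340,170:400].repeat(1,0),np.zeros((240,1,3),np.uint8)]); o=cv2.resize(o,(380,420))
cv2.imwrite('pics/w5.png',np.hstack([o,a])[:,:,::-1])
```

```text
(no output)
```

View pics/w5.png

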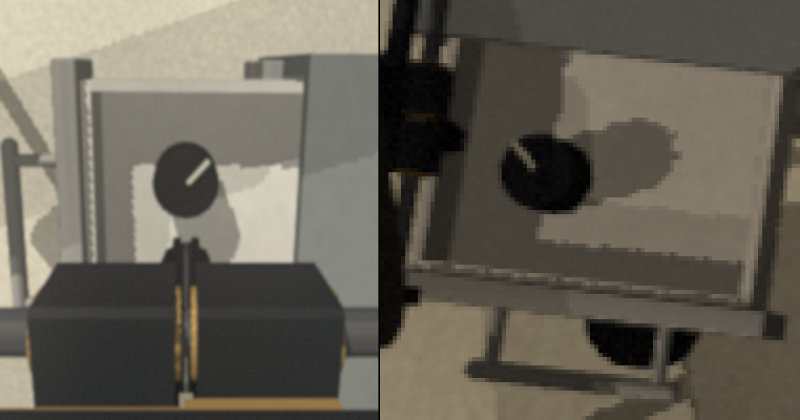

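Run:
```python
from h import *
import pickle
c=pickle.load(open('w5.pkl','rb')); knob(c,174.5,(255,310,175,233)); print(c.keys())
d=pickle.load(open('t5.pkl','rb')); knob(d,175,(85,130,205,240))
print(pt(c,282,202),pt(c,282,238), pt(d,104,221))
# fingertip in top view: points z 255..300 near
for v in range(195,235,3): print(v,[(u,*pt(d,u,v).round(0).tolist()) for u in range(66,90,3) if 255<pt(d,u,v)[2]<330])
```

```text
ctr [570.2 259.5] circ [570.3 259.6 174.2] z 174.2 pointer pca 0.701 radial 0.633 76
dict_keys(['image', 'depth', 'vfov', 'cx', 'cy', 'R', 't', 'f'])
ctr [568.5 256. ] circ [568.3 255.6 175.2] z 175.2 pointer pca 0.0 radial 0.76 1
[570.16508826 262.49570872 174.20249668] [570.99555038 269.75345997 308.63228146] [566.36544544 252.64254879 175.3048582 ]
195 []
198 []
201 []
204 []
207 []
210 [(84, 573.0, 247.0, 315.0)]
213 [(84, 567.0, 247.0, 314.0)]
216 []
219 []
222 []
225 []
228 []
231 []
234 []
```

Run:
```python
from h import *
import pickle
c=pickle.load(open('w5.pkl','rb'))
for v in range(222,262,2): print(v,c['image'][v,282],pt(c,282,v).round(0), pt(c,277,v).round(0))
d=pickle.load(open('t5.pkl','rb'))
P=np.array([pt(d,u,v) for v in range(150,260) for u in range(40,100)]);P=P[(P[:,2]>225)&(np.hypot(P[:,0]-570,P[:,1]-260)<200)]
print(P[P[:,2].argsort()][:12].round(0))
```

```text
222 [52 51 51] [568. 241. 175.] [563. 242. 174.]
224 [93 90 83] [568. 239. 174.] [561. 229. 139.]
226 [140 136 125] [566. 226. 138.] [561. 227. 138.]
228 [143 139 128] [566. 224. 139.] [560. 224. 138.]
230 [145 140 129] [566. 221. 138.] [560. 222. 138.]
232 [142 137 126] [566. 219. 138.] [560. 219. 138.]
234 [142 139 128] [565. 216. 138.] [559. 217. 138.]
236 [142 138 127] [565. 214. 138.] [568. 272. 309.]
238 [101  97  89] [571. 270. 309.] [568. 272. 313.]
240 [66 65 60] [571. 270. 312.] [568. 272. 317.]
242 [67 64 62] [571. 270. 316.] [568. 272. 320.]
244 [73 70 66] [571. 270. 319.] [568. 271. 323.]
246 [76 74 69] [571. 270. 322.] [569. 272. 326.]
248 [75 73 67] [571. 270. 325.] [569. 272. 329.]
250 [74 71 67] [571. 270. 328.] [569. 272. 333.]
252 [75 74 68] [571. 270. 331.] [569. 272. 336.]
254 [76 72 69] [571. 270. 334.] [572. 293. 390.]
256 [76 73 68] [571. 270. 336.] [572. 292. 390.]
258 [75 71 67] [571. 270. 339.] [572. 291. 390.]
260 [76 74 68] [571. 270. 342.] [572. 291. 390.]
[[563. 248. 312.]
 [567. 247. 314.]
 [565. 247. 314.]
 [569. 247. 314.]
 [573. 247. 315.]
 [571. 247. 315.]
 [563. 248. 315.]
 [565. 248. 318.]
 [567. 248. 318.]
 [569. 248. 318.]
 [563. 249. 319.]
 [570. 246. 322.]]
```

Run:
```python
from h import *
import pickle
for n,z,b in (('w1',174.7,(120,290,180,440)),('w2',331,(120,290,180,440)),('w4',202.7,(120,280,190,370)),('w5',270,(120,280,270,300))):
    c=pickle.load(open(n+'.pkl','rb'))
    D=[(c['depth'][v,u],u,v) for v in range(b[0]+100,b[1]) for u in range(b[2],b[3])]
    D=[(d,u,v) for d,u,v in D if 0<d<185 and c['image'][v,u].mean()<110]
    P=np.array([pt(c,u,v) for d,u,v in D]); k=P[:,2].argsort()[5:9]; print(n,z,P[k].round(1).tolist())
s=state(); print(s['joints'])
```

```text
w1 174.7 [[212.0, 536.3, 213.0], [213.9, 536.0, 213.0], [219.8, 533.7, 213.1], [214.5, 535.7, 213.2]]
w2 331 [[594.1, 214.7, 368.2], [594.1, 214.1, 368.3], [594.0, 213.5, 368.4], [595.0, 222.4, 368.5]]
w4 202.7 [[536.3, 274.8, 241.4], [536.0, 264.7, 241.4], [534.2, 276.3, 241.4], [535.4, 276.2, 241.4]]
w5 270 [[575.2, 270.5, 308.5], [571.0, 269.8, 308.6], [571.6, 269.7, 308.6], [574.1, 270.8, 309.0]]
[3.21791912e-01 4.19363353e-01 1.42616246e+00 7.09094268e-05
 1.29689311e+00 4.24781317e-01]
```

The picture shows the knob untouched at about (282,202), standing where it was. Both cameras put the real fingertips 38 mm above the reported TCP, so the gripper closed above the knob. I'll go down again, 38 mm lower in reported z, watching the force.

{"name": "step_arm", "arguments": {"plan": [{"x":0,"y":0,"z":0,"rx":0,"ry":0,"rz":0},{"x":0,"y":0,"z":0,"rx":0,"ry":0,"rz":0},{"x":0,"y":0,"z":0.4,"rx":0,"ry":0,"rz":0},{"x":0,"y":0,"z":0.7,"rx":0,"ry":0,"rz":0},{"x":0,"y":0,"z":0.8,"rx":0,"ry":0,"rz":0},{"x":0,"y":0,"z":0.8,"rx":0,"ry":0,"rz":0},{"x":0,"y":0,"z":0.8,"rx":0,"ry":0,"rz":0},{"x":0,"y":0,"z":0.7,"rx":0,"ry":0,"rz":0},{"x":0,"y":0,"z":0.4,"rx":0,"ry":0,"rz":0},{"x":0,"y":0,"z":0.2,"rx":0,"ry":0,"rz":0}], "jaw": -0.37}}

```text
t: 7.07
eef_pos: [569.3, 259.3, 146.7]
tcp_rot: [-3.139, 0.001, 1.468]
ft_force: [0.3, -0.2, 0.4]
opening: 0.643
grip_force: 0.0
```

{"name": "step_arm", "arguments": {"plan": [{"x":0,"y":0,"z":0.2,"rx":0,"ry":0,"rz":0},{"x":0,"y":0,"z":0.2,"rx":0,"ry":0,"rz":0},{"x":0,"y":0,"z":0.2,"rx":0,"ry":0,"rz":0},{"x":0,"y":0,"z":0.2,"rx":0,"ry":0,"rz":0},{"x":0,"y":0,"z":0.2,"rx":0,"ry":0,"rz":0},{"x":0,"y":0,"z":0.2,"rx":0,"ry":0,"rz":0},{"x":0,"y":0,"z":0.15,"rx":0,"ry":0,"rz":0},{"x":0,"y":0,"z":0.1,"rx":0,"ry":0,"rz":0},{"x":0,"y":0,"z":0,"rx":0,"ry":0,"rz":0},{"x":0,"y":0,"z":0,"rx":0,"ry":0,"rz":0}]}}

```text
t: 7.9
eef_pos: [570.1, 259.6, 112.6]
tcp_rot: [-3.142, -0.0, 1.468]
ft_force: [-0.4, -0.3, -0.5]
opening: 0.686
grip_force: 0.0
```

{"name": "step_arm", "arguments": {"plan": [{"x":0,"y":0,"z":0,"rx":0,"ry":0,"rz":0},{"x":0,"y":0,"z":0,"rx":0,"ry":0,"rz":0},{"x":0,"y":0,"z":0,"rx":0,"ry":0,"rz":0},{"x":0,"y":0,"z":0,"rx":0,"ry":0,"rz":0},{"x":0,"y":0,"z":0,"rx":0,"ry":0,"rz":0},{"x":0,"y":0,"z":0,"rx":0,"ry":0,"rz":0},{"x":0,"y":0,"z":0,"rx":0,"ry":0,"rz":0},{"x":0,"y":0,"z":0,"rx":0,"ry":0,"rz":0},{"x":0,"y":0,"z":0,"rx":0,"ry":0,"rz":0},{"x":0,"y":0,"z":0,"rx":0,"ry":0,"rz":0}], "jaw": 1}}

```text
t: 8.73
eef_pos: [570.1, 259.6, 112.8]
tcp_rot: [3.141, -0.0, 1.468]
ft_force: [-0.3, -0.0, 2.9]
opening: 0.43
grip_force: 30.0
```

{"name": "step_arm", "arguments": {"plan": [{"x":0,"y":0,"z":-0.2,"rx":0,"ry":0,"rz":0},{"x":0,"y":0,"z":-0.4,"rx":0,"ry":0,"rz":0},{"x":0,"y":0,"z":-0.7,"rx":0,"ry":0,"rz":0},{"x":0,"y":0,"z":-0.8,"rx":0,"ry":0,"rz":0},{"x":0,"y":0,"z":-0.8,"rx":0,"ry":0,"rz":0},{"x":0,"y":0,"z":-0.8,"rx":0,"ry":0,"rz":0},{"x":0,"y":0,"z":-0.7,"rx":0,"ry":0,"rz":0},{"x":0,"y":0,"z":-0.4,"rx":0,"ry":0,"rz":0},{"x":0,"y":0,"z":-0.2,"rx":0,"ry":0,"rz":0},{"x":0,"y":0,"z":0,"rx":0,"ry":0,"rz":0}]}}

```text
t: 9.57
eef_pos: [570.2, 259.6, 238.6]
tcp_rot: [3.14, -0.001, 1.468]
ft_force: [0.8, -0.1, -0.4]
opening: 0.437
grip_force: 30.0
```

Run:
```python
from h import *
s=state();print(s['t'],s['eef_pos'],s['tcp_rot'],s['opening'],s['grip_force'],s['ft_force'])
plan([500,-175,200],1.468,20)
```

```text
9.5667 [570.18758348 259.62680169 238.6462159 ] [ 3.14023102e+00 -7.04282062e-04  1.46784515e+00] 0.4374469513493504 29.999954402446747 [ 0.78025486 -0.13218072 -0.3563614 ]
n 20 shift [-0.879 -0.05   0.077] turn [ 0.001 -0.    -0.   ]
```

{"name": "step_arm", "arguments": {"plan": [{"x":-0.5,"y":-0.05,"z":0,"rx":0,"ry":0,"rz":0},{"x":-0.9,"y":-0.05,"z":0,"rx":0,"ry":0,"rz":0},{"x":-1,"y":-0.05,"z":0,"rx":0,"ry":0,"rz":0},{"x":-1,"y":-0.05,"z":0,"rx":0,"ry":0,"rz":0},{"x":-1,"y":-0.05,"z":0,"rx":0,"ry":0,"rz":0},{"x":-1,"y":-0.05,"z":0,"rx":0,"ry":0,"rz":0},{"x":-1,"y":-0.05,"z":0,"rx":0,"ry":0,"rz":0},{"x":-1,"y":-0.05,"z":0,"rx":0,"ry":0,"rz":0},{"x":-1,"y":-0.05,"z":0,"rx":0,"ry":0,"rz":0},{"x":-1,"y":-0.05,"z":0,"rx":0,"ry":0,"rz":0}]}}

```text
t: 10.4
eef_pos: [532.1, 25.3, 236.5]
tcp_rot: [-3.14, 0.0, 1.468]
ft_force: [1.3, 0.4, -0.2]
opening: 0.435
grip_force: 30.0
```

{"name": "step_arm", "arguments": {"plan": [{"x":-1,"y":-0.05,"z":0.2,"rx":0,"ry":0,"rz":0},{"x":-1,"y":-0.05,"z":0.2,"rx":0,"ry":0,"rz":0},{"x":-1,"y":-0.05,"z":0.2,"rx":0,"ry":0,"rz":0},{"x":-1,"y":-0.05,"z":0.2,"rx":0,"ry":0,"rz":0},{"x":-1,"y":-0.05,"z":0.2,"rx":0,"ry":0,"rz":0},{"x":-1,"y":-0.05,"z":0.2,"rx":0,"ry":0,"rz":0},{"x":-1,"y":-0.05,"z":0.2,"rx":0,"ry":0,"rz":0},{"x":-0.8,"y":-0.05,"z":0.2,"rx":0,"ry":0,"rz":0},{"x":-0.4,"y":-0.05,"z":0,"rx":0,"ry":0,"rz":0},{"x":0,"y":0,"z":0,"rx":0,"ry":0,"rz":0}]}}

```text
t: 11.23
eef_pos: [500.0, -177.3, 196.7]
tcp_rot: [-3.14, -0.001, 1.465]
ft_force: [-0.1, 0.3, -0.6]
opening: 0.434
grip_force: 30.0
```

Run:
```python
from h import *
import pickle
c=cam('wrist'); pickle.dump(c,open('w6.pkl','wb'))
s=state();print(s['t'],s['eef_pos'],s['tcp_rot'],s['opening'],s['grip_force'],s['ft_force'])
im=c['image']
R,t=np.array(c['R']),np.array(c['t']); q=R@[500,-120,75]+t; q=q[:2]/q[2]*c['f']+[c['cx'],c['cy']]; print(q)
u,v=q.astype(int)
cr=im[v-45:v+45,u-60:u+60]
cr=cv2.resize(cr,(600,450),interpolation=3)
full=cv2.resize(im,(200,150))
o=np.zeros((450,800,3),np.uint8); o[:,:600]=cr; o[:150,600:]=full
cv2.imwrite('pics/w6.png',o[:,:,::-1]); print(u,v)
```

```text
11.2833 [ 500.44324418 -176.13065038  197.11367859] [-3.14044180e+00 -6.35527731e-04  1.46596105e+00] 0.43345075845118863 29.999831914901733 [ 0.47926198  0.6002234  -1.50209309]
[277.07427572 147.30216765]
277 147
```

View pics/w6.png

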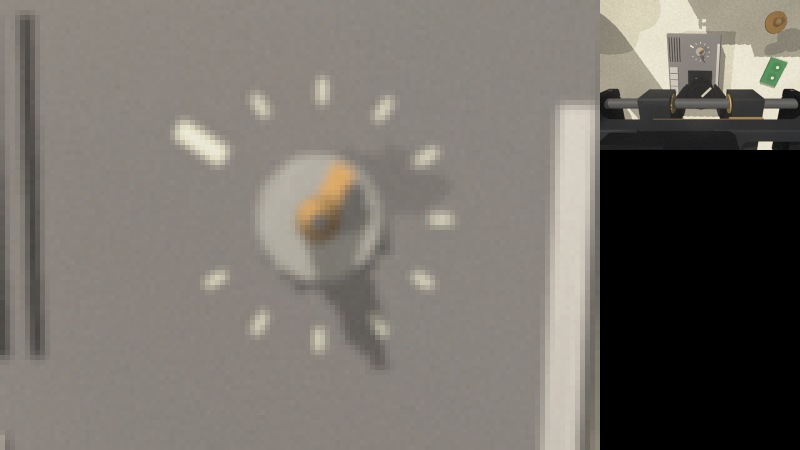

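The crop shows the shoulder disc centred at crop (320,217) and the orange key pointing up and to the right, to about (345,168). The large tick is at (202,142), and the knob is in the jaws with its pointer visible. Next I work out the world positions.

Run:
```python
from h import *
import pickle
c=pickle.load(open('w6.pkl','rb')); im=c['image'].astype(int)
px=lambda X,Y:(217+(X+.5)/5-.5,102+(Y+.5)/5-.5)
# depth levels
print([c['depth'][147,277], pt(c,290,160)[2], pt(c,*px(318,218)), pt(c,*px(270,240))[2],pt(c,*px(300,265))])
prs=[((427,157),(215,279)),((383,109),(260,324)),((322,90),(319,339))]
C=np.mean([(pt(c,*px(*a),55)+pt(c,*px(*b),55))/2 for a,b in prs],0); print('ticks ctr',C)
D=pt(c,*px(319,218),58); print('disc ctr',D)
# orange mask
hsv=cv2.cvtColor(c['image'],cv2.COLOR_RGB2HSV)
m=[(u,v) for v in range(130,160) for u in range(265,295) if 8<hsv[v,u,0]<22 and hsv[v,u,1]>90]
for u,v in m: print((u,v),pt(c,u,v).round(1).tolist(), end=' ')
print()
for X,Y in ((347,165),(345,172),(340,178)):
    k=pt(c,*px(X,Y),66)-C; print('key ang',np.arctan2(k[1],k[0]),np.hypot(k[0],k[1]))
l=pt(c,*px(202,142),55.5)-C; a,b=pt(c,*px(177,128),55.5),pt(c,*px(227,156),55.5)
print('large tick',np.arctan2(l[1],l[0]),np.arctan2(*(a-b)[[1,0]]))
# pointer in hand
b=[(u,v) for v in range(235,290) for u in range(265,330) if im[v,u].mean()>110]
P=np.array([np.r_[u,v,pt(c,u,v)] for u,v in b]); P=P[P[:,4]>200] if len(P) else P
print(len(P), P[:,4].mean() if len(P) else '', P.min(0).round(0),P.max(0).round(0))
q=P[:,2:4];dd=np.linalg.svd(q-q.mean(0))[2][0];print('pointer',np.arctan2(dd[1],dd[0]),q.mean(0))
K=np.array([np.r_[u,v,pt(c,u,v)] for v in range(235,290) for u in range(250,320)]); z=np.median(P[:,4]); K=K[abs(K[:,4]-z)<2]; print('knobtop',len(K),K.mean(0).round(1),(K[:,2:].min(0)).round(1),K[:,2:].max(0).round(1))
```

```text
[np.float32(323.68958), np.float64(54.69404108738979), array([ 503.32487734, -118.66871274,   57.3304877 ]), np.float64(57.71780967491458), array([ 498.14541456, -128.5893523 ,   56.7713616 ])]
ticks ctr [ 503.8115717  -118.77964372   55.        ]
disc ctr [ 503.55621164 -118.67363587   58.        ]
(284, 135) [508.7, -108.1, 64.5] (285, 135) [509.8, -108.2, 64.2] (283, 136) [507.5, -109.0, 64.9] (284, 136) [508.6, -109.2, 65.0] (285, 136) [509.7, -109.3, 65.0] (286, 136) [510.8, -109.4, 64.3] (283, 137) [507.4, -110.1, 65.1] (284, 137) [508.5, -110.2, 65.2] (285, 137) [509.6, -110.3, 65.2] (286, 137) [510.7, -110.4, 64.5] (282, 138) [506.2, -111.0, 64.4] (283, 138) [507.3, -111.2, 64.7] (284, 138) [508.4, -111.3, 64.7] (285, 138) [509.5, -111.4, 64.7] (286, 138) [510.5, -111.5, 64.5] (281, 139) [505.0, -112.0, 64.0] (282, 139) [506.1, -112.1, 64.5] (283, 139) [507.2, -112.2, 64.6] (284, 139) [508.3, -112.3, 64.9] (285, 139) [509.3, -112.4, 64.9] (286, 139) [510.4, -112.6, 63.9] (281, 140) [504.9, -113.0, 64.6] (282, 140) [506.0, -113.1, 64.8] (283, 140) [507.1, -113.3, 64.8] (284, 1
[... 1137 characters left out ...]
8.3, 75.2] (277, 146) [500.1, -118.6, 75.9] (278, 146) [501.1, -118.7, 75.9] (283, 146) [506.4, -119.3, 75.5] (277, 147) [499.9, -119.7, 74.3] (278, 147) [501.0, -119.8, 75.8] (283, 147) [506.3, -120.3, 75.8] (278, 148) [500.9, -120.8, 74.5] (279, 148) [502.0, -120.9, 76.0] 
key ang 0.9921949345744013 12.967442335216878
key ang 0.9671197292117429 11.463692602269441
key ang 1.0025387232964635 9.840645912703447
large tick 2.4747165724142683 2.5355509886116705
309 271.9708160978473 [ 266.  238.  499. -178.  237.] [ 329.  287.  527. -148.  330.]
pointer -1.645210885816676 [ 508.40016678 -166.6494883 ]
knobtop 2502 [ 283.7  257.2  501.6 -169.9  258.1] [ 482.8 -181.5  256.7] [ 520.  -157.5  259.4]
```

Run:
```python
from h import *
import pickle
from scipy.optimize import least_squares
c=pickle.load(open('w6.pkl','rb')); im=c['image'].astype(int)
E=[];Pt=[]
for u in range(250,325):
    for v in range(225,285):
        p=pt(c,u,v)
        if abs(p[2]-258)<2.5:
            E.append(pt(c,u,v-.5,258)); break
    for v in range(225,285):
        p=pt(c,u,v)
        if abs(p[2]-258)<2.5 and im[v,u].mean()>105: Pt.append(p)
E=np.array(E)
print(E[::5,:2].round(1).tolist())
f=lambda q:np.hypot(E[:,0]-q[0],E[:,1]-q[1])-q[2]
for r in (None,21):
    g=f if r is None else (lambda q:np.hypot(E[:,0]-q[0],E[:,1]-q[1])-r)
    s=least_squares(g,[501,-178,21],loss='soft_l1'); print(s.x,s.cost)
P=np.array(Pt)[:,:2]; dd=np.linalg.svd(P-P.mean(0))[2][0]; print(len(P),P.min(0),P.max(0),P.mean(0),np.arctan2(dd[1],dd[0]))
```

```text
[[484.6, -164.4], [487.7, -160.8], [490.5, -158.9], [493.3, -157.6], [495.9, -157.3], [498.5, -157.1], [501.1, -156.3], [503.6, -157.1], [506.1, -157.3], [508.6, -158.7], [511.1, -159.5], [513.5, -161.4], [515.8, -163.8], [518.1, -167.3], [520.2, -173.7]]
[ 500.20789103 -177.59523482   20.92371052] 8.246217728441195
[ 500.18829614 -177.68074554   21.        ] 8.25298237462099
251 [ 500.54314139 -178.2119452 ] [ 516.70443204 -163.95011739] [ 508.7076508  -170.83729992] 0.7090448138637357
```

Run:
```python
from h import *
s=state();print(s['eef_pos'],s['tcp_rot'])
plan([503.5,-118.5,75],1.77,10)
```

```text
[ 500.44324418 -176.13065038  197.11367859] [-3.14044180e+00 -6.35527731e-04  1.46596105e+00]
n 10 shift [0.231 0.02  0.489] turn [-0.001 -0.001 -0.304]
```

{"name": "step_arm", "arguments": {"plan": [{"x":0.23,"y":0.02,"z":0.49,"rx":0,"ry":0,"rz":-0.3},{"x":0.23,"y":0.02,"z":0.49,"rx":0,"ry":0,"rz":-0.3},{"x":0.23,"y":0.02,"z":0.49,"rx":0,"ry":0,"rz":-0.3},{"x":0.23,"y":0.02,"z":0.49,"rx":0,"ry":0,"rz":-0.3},{"x":0.23,"y":0.02,"z":0.49,"rx":0,"ry":0,"rz":-0.3},{"x":0.23,"y":0.02,"z":0.49,"rx":0,"ry":0,"rz":-0.3},{"x":0.23,"y":0.02,"z":0.49,"rx":0,"ry":0,"rz":-0.3},{"x":0.23,"y":0.02,"z":0.49,"rx":0,"ry":0,"rz":-0.3},{"x":0.23,"y":0.02,"z":0.49,"rx":0,"ry":0,"rz":-0.3},{"x":0.23,"y":0.02,"z":0.45,"rx":0,"ry":0,"rz":-0.3}]}}

```text
t: 12.12
eef_pos: [504.2, -116.6, 75.7]
tcp_rot: [3.142, -0.0, 1.77]
ft_force: [0.0, -0.2, -0.1]
opening: 0.433
grip_force: 30.0
```

{"name": "step_arm", "arguments": {"plan": [{"x":0,"y":0,"z":0,"rx":0,"ry":0,"rz":0},{"x":0,"y":0,"z":0,"rx":0,"ry":0,"rz":0},{"x":0,"y":0,"z":0,"rx":0,"ry":0,"rz":0},{"x":0,"y":0,"z":0,"rx":0,"ry":0,"rz":0},{"x":0,"y":0,"z":0,"rx":0,"ry":0,"rz":0},{"x":0,"y":0,"z":0,"rx":0,"ry":0,"rz":0},{"x":0,"y":0,"z":0,"rx":0,"ry":0,"rz":0},{"x":0,"y":0,"z":0,"rx":0,"ry":0,"rz":0},{"x":0,"y":0,"z":0,"rx":0,"ry":0,"rz":0},{"x":0,"y":0,"z":0,"rx":0,"ry":0,"rz":0}]}}

```text
t: 12.95
eef_pos: [504.3, -118.3, 76.1]
tcp_rot: [3.142, -0.0, 1.768]
ft_force: [0.7, -0.7, -0.6]
opening: 0.431
grip_force: 30.0
```

Run:
```python
from h import *
s=state();print(s['t'],s['eef_pos'],s['tcp_rot'],s['ft_force'])
plan([503.5,-118.5,56],1.77,5)
```

```text
12.95 [ 504.2976651  -118.29573681   76.12383196] [ 3.14155022e+00 -9.42118744e-05  1.76767135e+00] [ 0.69184377 -0.73554536 -0.59907279]
n 5 shift [-0.    -0.007  0.161] turn [ 0.    -0.    -0.005]
```

{"name": "step_arm", "arguments": {"plan": [{"x":0,"y":-0.03,"z":0.1,"rx":0,"ry":0,"rz":0},{"x":0,"y":0,"z":0.15,"rx":0,"ry":0,"rz":0},{"x":0,"y":0,"z":0.15,"rx":0,"ry":0,"rz":0},{"x":0,"y":0,"z":0.15,"rx":0,"ry":0,"rz":0},{"x":0,"y":0,"z":0.15,"rx":0,"ry":0,"rz":0},{"x":0,"y":0,"z":0.15,"rx":0,"ry":0,"rz":0},{"x":0,"y":0,"z":0.15,"rx":0,"ry":0,"rz":0},{"x":0,"y":0,"z":0.1,"rx":0,"ry":0,"rz":0},{"x":0,"y":0,"z":0.05,"rx":0,"ry":0,"rz":0},{"x":0,"y":0,"z":0,"rx":0,"ry":0,"rz":0}]}}

```text
t: 13.78
eef_pos: [503.5, -118.4, 47.1]
tcp_rot: [-3.141, -0.0, 1.768]
ft_force: [-0.1, 0.7, -0.5]
opening: 0.435
grip_force: 30.0
```

{"name": "step_arm", "arguments": {"plan": [{"x":0,"y":0,"z":0.05,"rx":0,"ry":0,"rz":0},{"x":0,"y":0,"z":0.05,"rx":0,"ry":0,"rz":0},{"x":0,"y":0,"z":0.05,"rx":0,"ry":0,"rz":0},{"x":0,"y":0,"z":0.05,"rx":0,"ry":0,"rz":0},{"x":0,"y":0,"z":0.04,"rx":0,"ry":0,"rz":0},{"x":0,"y":0,"z":0.04,"rx":0,"ry":0,"rz":0},{"x":0,"y":0,"z":0.04,"rx":0,"ry":0,"rz":0},{"x":0,"y":0,"z":0.04,"rx":0,"ry":0,"rz":0},{"x":0,"y":0,"z":0,"rx":0,"ry":0,"rz":0},{"x":0,"y":0,"z":0,"rx":0,"ry":0,"rz":0}]}}

```text
t: 14.62
eef_pos: [503.5, -118.4, 38.3]
tcp_rot: [-3.142, -0.0, 1.768]
ft_force: [0.2, 0.2, -0.3]
opening: 0.433
grip_force: 30.0
```

{"name": "step_arm", "arguments": {"plan": [{"x":0,"y":0,"z":0.03,"rx":0,"ry":0,"rz":0},{"x":0,"y":0,"z":0.03,"rx":0,"ry":0,"rz":0},{"x":0,"y":0,"z":0.03,"rx":0,"ry":0,"rz":0},{"x":0,"y":0,"z":0.03,"rx":0,"ry":0,"rz":0},{"x":0,"y":0,"z":0,"rx":0,"ry":0,"rz":0},{"x":0,"y":0,"z":0,"rx":0,"ry":0,"rz":0},{"x":0,"y":0,"z":0,"rx":0,"ry":0,"rz":0},{"x":0,"y":0,"z":0,"rx":0,"ry":0,"rz":0},{"x":0,"y":0,"z":0,"rx":0,"ry":0,"rz":0},{"x":0,"y":0,"z":0,"rx":0,"ry":0,"rz":0}]}}

```text
t: 15.45
eef_pos: [503.6, -118.4, 35.4]
tcp_rot: [3.141, -0.0, 1.768]
ft_force: [-0.0, -0.8, -0.2]
opening: 0.436
grip_force: 30.0
```

{"name": "step_arm", "arguments": {"plan": [{"x":0,"y":0,"z":0.03,"rx":0,"ry":0,"rz":0},{"x":0,"y":0,"z":0.03,"rx":0,"ry":0,"rz":0},{"x":0,"y":0,"z":0.03,"rx":0,"ry":0,"rz":0},{"x":0,"y":0,"z":0.03,"rx":0,"ry":0,"rz":0},{"x":0,"y":0,"z":0.02,"rx":0,"ry":0,"rz":0},{"x":0,"y":0,"z":0,"rx":0,"ry":0,"rz":0},{"x":0,"y":0,"z":0,"rx":0,"ry":0,"rz":0},{"x":0,"y":0,"z":0,"rx":0,"ry":0,"rz":0},{"x":0,"y":0,"z":0,"rx":0,"ry":0,"rz":0},{"x":0,"y":0,"z":0,"rx":0,"ry":0,"rz":0}]}}

```text
t: 16.28
eef_pos: [503.6, -118.4, 31.9]
tcp_rot: [3.141, -0.0, 1.768]
ft_force: [-0.2, -0.4, -0.9]
opening: 0.429
grip_force: 30.0
```

{"name": "step_arm", "arguments": {"plan": [{"x":0,"y":0,"z":0.02,"rx":0,"ry":0,"rz":0},{"x":0,"y":0,"z":0.02,"rx":0,"ry":0,"rz":0},{"x":0,"y":0,"z":0.02,"rx":0,"ry":0,"rz":0},{"x":0,"y":0,"z":0,"rx":0,"ry":0,"rz":0},{"x":0,"y":0,"z":0,"rx":0,"ry":0,"rz":0},{"x":0,"y":0,"z":0,"rx":0,"ry":0,"rz":0},{"x":0,"y":0,"z":0,"rx":0,"ry":0,"rz":0},{"x":0,"y":0,"z":0,"rx":0,"ry":0,"rz":0},{"x":0,"y":0,"z":0,"rx":0,"ry":0,"rz":0},{"x":0,"y":0,"z":0,"rx":0,"ry":0,"rz":0}]}}

```text
t: 17.12
eef_pos: [503.7, -118.5, 31.3]
tcp_rot: [3.141, 0.001, 1.768]
ft_force: [-3.5, 1.0, 13.9]
opening: 0.432
grip_force: 30.0
```

{"name": "step_arm", "arguments": {"plan": [{"x":0,"y":0,"z":-0.01,"rx":0,"ry":0,"rz":-0.4},{"x":0,"y":0,"z":0,"rx":0,"ry":0,"rz":-0.7},{"x":0,"y":0,"z":0,"rx":0,"ry":0,"rz":-0.7},{"x":0,"y":0,"z":0,"rx":0,"ry":0,"rz":-0.7},{"x":0,"y":0,"z":0,"rx":0,"ry":0,"rz":-0.7},{"x":0,"y":0,"z":0,"rx":0,"ry":0,"rz":-0.7},{"x":0,"y":0,"z":0,"rx":0,"ry":0,"rz":-0.7},{"x":0,"y":0,"z":0,"rx":0,"ry":0,"rz":-0.7},{"x":0,"y":0,"z":0,"rx":0,"ry":0,"rz":-0.7},{"x":0,"y":0,"z":0,"rx":0,"ry":0,"rz":-0.7}]}}

```text
t: 17.95
eef_pos: [503.4, -118.4, 31.3]
tcp_rot: [3.142, 0.0, 2.441]
ft_force: [-4.4, 0.8, 11.4]
opening: 0.435
grip_force: 30.0
```

Run:
```python
from h import *
s=state();print(s['t'],s['eef_pos'],s['tcp_rot'],s['ft_force'],s['moment'],s['joints'])
```

```text
17.95 [ 503.38484506 -118.42800355   31.31469551] [3.14158538e+00 8.37564407e-05 2.44126631e+00] [-4.41201324  0.81196476 11.42045302] [-0.07161531  0.81074251 -0.04887362] [-3.58830675e-01  5.43517189e-01  1.96215849e+00 -3.56864499e-05
  6.35835622e-01 -1.22927194e+00]
```

{"name": "step_arm", "arguments": {"plan": [{"x":0,"y":0,"z":0,"rx":0,"ry":0,"rz":-0.7},{"x":0,"y":0,"z":0,"rx":0,"ry":0,"rz":-0.7},{"x":0,"y":0,"z":0,"rx":0,"ry":0,"rz":-0.7},{"x":0,"y":0,"z":0,"rx":0,"ry":0,"rz":-0.7},{"x":0,"y":0,"z":0,"rx":0,"ry":0,"rz":-0.7},{"x":0,"y":0,"z":0,"rx":0,"ry":0,"rz":-0.7},{"x":0,"y":0,"z":0,"rx":0,"ry":0,"rz":-0.7},{"x":0,"y":0,"z":0,"rx":0,"ry":0,"rz":-0.5},{"x":0,"y":0,"z":0,"rx":0,"ry":0,"rz":-0.4},{"x":0,"y":0,"z":0,"rx":0,"ry":0,"rz":0}]}}

```text
t: 18.78
eef_pos: [503.2, -118.5, 31.3]
tcp_rot: [-3.141, -0.0, 3.021]
ft_force: [-5.3, -0.8, 12.3]
opening: 0.438
grip_force: 30.0
```

Run:
```python
from h import *
s=state();print(s['t'],s['eef_pos'],s['tcp_rot'],s['ft_force'],s['moment'],s['joints'])
```

```text
18.7833 [ 503.18149096 -118.51027259   31.32399368] [-3.14142164e+00 -2.63418281e-04  3.02050241e+00] [-5.2830961  -0.76432203 12.32925307] [-0.09075414  0.8927155  -0.00930076] [-3.58994431e-01  5.43423339e-01  1.96234399e+00 -3.84287999e-04
  6.36041053e-01 -1.80839137e+00]
```

{"name": "step_arm", "arguments": {"plan": [{"x":0,"y":0,"z":0,"rx":0,"ry":0,"rz":-0.3},{"x":0,"y":0,"z":0,"rx":0,"ry":0,"rz":-0.3},{"x":0,"y":0,"z":0,"rx":0,"ry":0,"rz":-0.3},{"x":0,"y":0,"z":0,"rx":0,"ry":0,"rz":-0.3},{"x":0,"y":0,"z":0,"rx":0,"ry":0,"rz":-0.3},{"x":0,"y":0,"z":0,"rx":0,"ry":0,"rz":-0.3},{"x":0,"y":0,"z":0,"rx":0,"ry":0,"rz":-0.3},{"x":0,"y":0,"z":0,"rx":0,"ry":0,"rz":0},{"x":0,"y":0,"z":0,"rx":0,"ry":0,"rz":0},{"x":0,"y":0,"z":0,"rx":0,"ry":0,"rz":0}]}}

```text
t: 19.62
eef_pos: [503.4, -118.5, 31.3]
tcp_rot: [-3.141, 0.0, -3.055]
ft_force: [-4.6, -0.9, 10.1]
opening: 0.436
grip_force: 30.0
```

Run:
```python
from h import *
s=state();print(s['t'],s['eef_pos'],s['tcp_rot'],s['ft_force'],s['moment'],s['joints'][5])
```

```text
19.6167 [ 503.3920725  -118.52766427   31.33054699] [-3.14133168e+00  1.15989701e-04 -3.05514696e+00] [-4.574825   -0.89903897 10.13843417] [-0.07644794  0.72644732  0.00868086] -2.0158984584767516
```

{"name": "step_arm", "arguments": {"plan": [{"x":0,"y":0,"z":0,"rx":0,"ry":0,"rz":-0.2},{"x":0,"y":0,"z":0,"rx":0,"ry":0,"rz":-0.2},{"x":0,"y":0,"z":0,"rx":0,"ry":0,"rz":-0.2},{"x":0,"y":0,"z":0,"rx":0,"ry":0,"rz":-0.2},{"x":0,"y":0,"z":0,"rx":0,"ry":0,"rz":0},{"x":0,"y":0,"z":0,"rx":0,"ry":0,"rz":0},{"x":0,"y":0,"z":0,"rx":0,"ry":0,"rz":0},{"x":0,"y":0,"z":0,"rx":0,"ry":0,"rz":0},{"x":0,"y":0,"z":0,"rx":0,"ry":0,"rz":0},{"x":0,"y":0,"z":0,"rx":0,"ry":0,"rz":0}]}}

```text
t: 20.45
eef_pos: [503.5, -118.6, 31.3]
tcp_rot: [-3.141, 0.0, -2.975]
ft_force: [-3.7, -0.5, 10.5]
opening: 0.434
grip_force: 30.0
```

Run:
```python
from h import *
s=state();print(s['t'],s['eef_pos'],s['tcp_rot'],s['ft_force'],s['moment'],s['joints'][5])
```

```text
20.45 [ 503.4690887  -118.57934166   31.32567222] [-3.14127610e+00  2.32061709e-04 -2.97527937e+00] [-3.66983006 -0.54835248 10.4942709 ] [-0.09698585  0.71254443  0.01837345] -2.095862593830301
```

{"name": "step_arm", "arguments": {"plan": [{"x":0,"y":0,"z":0,"rx":0,"ry":0,"rz":0},{"x":0,"y":0,"z":0,"rx":0,"ry":0,"rz":0},{"x":0,"y":0,"z":0,"rx":0,"ry":0,"rz":0},{"x":0,"y":0,"z":0,"rx":0,"ry":0,"rz":-0.2},{"x":0,"y":0,"z":0,"rx":0,"ry":0,"rz":-0.2},{"x":0,"y":0,"z":0,"rx":0,"ry":0,"rz":-0.2},{"x":0,"y":0,"z":0,"rx":0,"ry":0,"rz":-0.2},{"x":0,"y":0,"z":0,"rx":0,"ry":0,"rz":-0.2},{"x":0,"y":0,"z":0,"rx":0,"ry":0,"rz":-0.2},{"x":0,"y":0,"z":0,"rx":0,"ry":0,"rz":-0.2}]}}

```text
t: 21.28
eef_pos: [503.6, -118.6, 31.3]
tcp_rot: [-3.141, 0.001, -2.835]
ft_force: [-3.3, 0.0, 10.7]
opening: 0.434
grip_force: 30.0
```

Run:
```python
from h import *
s=state();print(s['t'],s['eef_pos'],s['tcp_rot'],s['ft_force'],s['moment'],s['joints'][5])
```

```text
21.2833 [ 503.64376402 -118.61825292   31.32818358] [-3.14117957e+00  5.51385705e-04 -2.83491539e+00] [-3.33478284  0.04973765 10.7160571 ] [-0.02984678  0.55068865 -0.24599848] -2.2365176543917706
```

{"name": "step_arm", "arguments": {"plan": [{"x":0,"y":0,"z":0,"rx":0,"ry":0,"rz":0},{"x":0,"y":0,"z":0,"rx":0,"ry":0,"rz":0},{"x":0,"y":0,"z":0,"rx":0,"ry":0,"rz":0},{"x":0,"y":0,"z":0,"rx":0,"ry":0,"rz":0},{"x":0,"y":0,"z":0,"rx":0,"ry":0,"rz":0},{"x":0,"y":0,"z":0,"rx":0,"ry":0,"rz":0},{"x":0,"y":0,"z":-0.3,"rx":0,"ry":0,"rz":0},{"x":0,"y":0,"z":-0.6,"rx":0,"ry":0,"rz":0},{"x":0,"y":0,"z":-0.8,"rx":0,"ry":0,"rz":0},{"x":0,"y":0,"z":-0.8,"rx":0,"ry":0,"rz":0}], "jaw": -0.37}}

```text
t: 22.12
eef_pos: [503.3, -118.3, 94.1]
tcp_rot: [3.141, -0.001, -2.835]
ft_force: [0.3, -1.2, -0.1]
opening: 0.687
grip_force: 0.0
```

{"name": "step_arm", "arguments": {"plan": [{"x":0,"y":0,"z":-0.8,"rx":0,"ry":0,"rz":0.5},{"x":0,"y":0,"z":-0.8,"rx":0,"ry":0,"rz":1},{"x":0,"y":0,"z":-0.8,"rx":0,"ry":0,"rz":1},{"x":0,"y":0,"z":-0.8,"rx":0,"ry":0,"rz":1},{"x":0,"y":0,"z":-0.8,"rx":0,"ry":0,"rz":1},{"x":0,"y":0,"z":-0.3,"rx":0,"ry":0,"rz":1},{"x":0,"y":0,"z":0,"rx":0,"ry":0,"rz":1},{"x":0,"y":0,"z":0,"rx":0,"ry":0,"rz":1},{"x":0,"y":0,"z":0,"rx":0,"ry":0,"rz":1},{"x":0,"y":0,"z":0,"rx":0,"ry":0,"rz":0.3}], "jaw": 1}}

```text
t: 22.95
eef_pos: [503.4, -118.3, 201.3]
tcp_rot: [3.141, 0.0, 2.562]
ft_force: [0.5, -0.3, 0.4]
opening: 0.044
grip_force: 0.0
```

Run:
```python
from h import *
import pickle
c=cam('wrist'); pickle.dump(c,open('w7.pkl','wb'))
s=state();print(s['t'],s['eef_pos'],s['tcp_rot'],s['ft_force'])
R,t=np.array(c['R']),np.array(c['t']); q=R@[503.5,-118.5,94]+t; q=q[:2]/q[2]*c['f']+[c['cx'],c['cy']]; u,v=q.astype(int); print(u,v,pt(c,u,v))
d=cam('top'); pickle.dump(d,open('t7.pkl','wb')); 
for cc in (c,d):
    q=np.array(cc['R'])@[503.5,-118.5,94]+cc['t']; q=q[:2]/q[2]*cc['f']+[cc['cx'],cc['cy']]; u,v=q.astype(int); print(u,v,pt(cc,u,v).round(1))
    try: knob(cc,94,(u-40,u+40,v-35,v+35))
    except Exception as e: print(e)
for u,v in [(112,252),(110,268)]: print(pt(d,u,v).round(1))
```

```text
23.0 [ 503.40188413 -118.33767562  201.18909881] [3.14142610e+00 2.76033403e-04 2.56317773e+00] [ 0.17660881  0.07243009 -0.05645991]
282 202 [ 503.46874703 -118.84941574   92.51841609]
282 202 [ 503.5 -118.8   92.5]
ctr [ 504.  -118.3] circ [ 503.8 -118.1   92.9] z 92.9 pointer pca 2.642 radial 2.613 82
262 250 [ 481.4 -119.9  551.8]
ctr [nan nan] circ [nan nan nan] z nan pointer pca nan radial nan 0
[493.4 226.5 187.3]
[457.1 236.5 164.9]
  return _methods._mean(a, axis=axis, dtype=dtype,
  ret = ret.dtype.type(ret / rcount)
h.py:25: RuntimeWarning: Mean of empty slice.
  ctr=m[:,2:4].mean(0); d=np.hypot(*(m[:,2:4]-ctr).T)
  ret = um.true_divide(
h.py:27: RuntimeWarning: Mean of empty slice.
  w=m[(g>85)&(d<17)]; q=w[:,2:4]; mu=q.mean(0); dd=np.linalg.svd(q-mu)[2][0]
```

Run:
```python
from h import *
import pickle
d=pickle.load(open('top.pkl','rb'))
a,b=pt(d,87,267.5,163),pt(d,135,273,163); print(a,b,(a+b)/2)
c=pickle.load(open('w2.pkl','rb'))
a,b=pt(c,207,140,163),pt(c,210,230,163); print(a,b,(a+b)/2)
plan([420,237,195],1.468,20)
```

```text
[458.05467283 290.922125   163.        ] [445.85178244 178.27503683 163.        ] [451.95322764 234.59858092 163.        ]
[462.50260401 291.14063694 163.        ] [447.32709695 178.39667939 163.        ] [454.91485048 234.76865816 163.        ]
n 20 shift [0.745 0.185 0.012] turn [0.   0.   0.55]
```

{"name": "step_arm", "arguments": {"plan": [{"x":0.74,"y":0.18,"z":0,"rx":0,"ry":0,"rz":0.55},{"x":0.74,"y":0.18,"z":0,"rx":0,"ry":0,"rz":0.55},{"x":0.74,"y":0.18,"z":0,"rx":0,"ry":0,"rz":0.55},{"x":0.74,"y":0.18,"z":0,"rx":0,"ry":0,"rz":0.55},{"x":0.74,"y":0.18,"z":0,"rx":0,"ry":0,"rz":0.55},{"x":0.74,"y":0.18,"z":0,"rx":0,"ry":0,"rz":0.55},{"x":0.74,"y":0.18,"z":0,"rx":0,"ry":0,"rz":0.55},{"x":0.74,"y":0.18,"z":0,"rx":0,"ry":0,"rz":0.55},{"x":0.74,"y":0.18,"z":0,"rx":0,"ry":0,"rz":0.55},{"x":0.74,"y":0.18,"z":0,"rx":0,"ry":0,"rz":0.55}]}}

```text
t: 23.88
eef_pos: [411.0, 46.4, 201.0]
tcp_rot: [3.141, 0.0, 2.017]
ft_force: [0.6, 0.8, 0.1]
opening: 0.008
grip_force: 0.0
```

{"name": "step_arm", "arguments": {"plan": [{"x":0.74,"y":0.18,"z":0,"rx":0,"ry":0,"rz":0.55},{"x":0.74,"y":0.18,"z":0,"rx":0,"ry":0,"rz":0.55},{"x":0.74,"y":0.18,"z":0,"rx":0,"ry":0,"rz":0.55},{"x":0.74,"y":0.18,"z":0,"rx":0,"ry":0,"rz":0.55},{"x":0.74,"y":0.18,"z":0,"rx":0,"ry":0,"rz":0.55},{"x":0.74,"y":0.18,"z":0,"rx":0,"ry":0,"rz":0.55},{"x":0.74,"y":0.18,"z":0,"rx":0,"ry":0,"rz":0.55},{"x":0.74,"y":0.18,"z":0,"rx":0,"ry":0,"rz":0.55},{"x":0.74,"y":0.18,"z":0,"rx":0,"ry":0,"rz":0.55},{"x":0.74,"y":0.18,"z":0,"rx":0,"ry":0,"rz":0.55}]}}

```text
t: 24.72
eef_pos: [418.8, 234.5, 201.0]
tcp_rot: [3.141, -0.0, 1.467]
ft_force: [-0.7, 0.5, 0.1]
opening: 0.005
grip_force: 0.0
```

{"name": "step_arm", "arguments": {"plan": [{"x":0,"y":0,"z":0.1,"rx":0,"ry":0,"rz":0},{"x":0,"y":0,"z":0.3,"rx":0,"ry":0,"rz":0},{"x":0,"y":0,"z":0.5,"rx":0,"ry":0,"rz":0},{"x":0,"y":0,"z":0.6,"rx":0,"ry":0,"rz":0},{"x":0,"y":0,"z":0.6,"rx":0,"ry":0,"rz":0},{"x":0,"y":0,"z":0.6,"rx":0,"ry":0,"rz":0},{"x":0,"y":0,"z":0.5,"rx":0,"ry":0,"rz":0},{"x":0,"y":0,"z":0.3,"rx":0,"ry":0,"rz":0},{"x":0,"y":0,"z":0.1,"rx":0,"ry":0,"rz":0},{"x":0,"y":0,"z":0,"rx":0,"ry":0,"rz":0}]}}

```text
t: 25.55
eef_pos: [418.7, 233.0, 110.3]
tcp_rot: [-3.141, 0.0, 1.468]
ft_force: [0.5, 0.0, -0.9]
opening: 0.005
grip_force: 0.0
```

Run:
```python
from h import *
s=state();print(s['t'],s['eef_pos'],s['tcp_rot'],s['ft_force'],s['opening'])
```

```text
25.55 [418.73732898 232.97025945 110.3122517 ] [-3.14078092e+00  3.99631050e-04  1.46821471e+00] [ 0.51730042  0.0392554  -0.86973064] 0.004950941126185833
```

{"name": "step_arm", "arguments": {"plan": [{"x":0,"y":0.3,"z":0,"rx":0,"ry":0,"rz":0},{"x":0,"y":0.3,"z":0,"rx":0,"ry":0,"rz":0},{"x":0,"y":0.3,"z":0,"rx":0,"ry":0,"rz":0},{"x":0,"y":0.3,"z":0,"rx":0,"ry":0,"rz":0},{"x":0,"y":0.4,"z":0,"rx":0,"ry":0,"rz":0},{"x":0,"y":0.4,"z":0,"rx":0,"ry":0,"rz":0},{"x":0,"y":0.4,"z":0,"rx":0,"ry":0,"rz":0},{"x":0,"y":0.4,"z":0,"rx":0,"ry":0,"rz":0},{"x":0,"y":0.4,"z":0,"rx":0,"ry":0,"rz":0},{"x":0,"y":0.4,"z":0,"rx":0,"ry":0,"rz":0}]}}

```text
t: 26.38
eef_pos: [509.5, 224.0, 110.5]
tcp_rot: [-3.141, 0.0, 1.468]
ft_force: [-1.3, -1.0, 1.2]
opening: 0.008
grip_force: 0.8
```

{"name": "step_arm", "arguments": {"plan": [{"x":0,"y":0.3,"z":0,"rx":0,"ry":0,"rz":0},{"x":0,"y":0.3,"z":0,"rx":0,"ry":0,"rz":0},{"x":0,"y":0.3,"z":0,"rx":0,"ry":0,"rz":0},{"x":0,"y":0.3,"z":0,"rx":0,"ry":0,"rz":0},{"x":0,"y":0.2,"z":0,"rx":0,"ry":0,"rz":0},{"x":0,"y":0.2,"z":0,"rx":0,"ry":0,"rz":0},{"x":0,"y":0.2,"z":0,"rx":0,"ry":0,"rz":0},{"x":0,"y":0.2,"z":0,"rx":0,"ry":0,"rz":0},{"x":0,"y":0.1,"z":0,"rx":0,"ry":0,"rz":0},{"x":0,"y":0,"z":0,"rx":0,"ry":0,"rz":0}]}}

```text
t: 27.22
eef_pos: [561.4, 218.9, 110.7]
tcp_rot: [3.141, -0.0, 1.468]
ft_force: [0.0, 0.1, 0.2]
opening: 0.002
grip_force: 0.0
```

Run:
```python
from h import *
d=cam('top')
for x in range(440,640,8):
    # highest z near given x along drawer mid y
    q=np.array(d['R'])@[x,150-.1*(x-500),188]+d['t']; q=q[:2]/q[2]*d['f']+[d['cx'],d['cy']]; print(pt(d,*q).round(0).tolist(),end=' ')
s=state();print(s['t'],s['eef_pos'],s['ft_force'])
```

```text
[439.0, 204.0, 2.0] [449.0, 204.0, -1.0] [458.0, 203.0, -1.0] [467.0, 201.0, 1.0] [477.0, 201.0, -1.0] [486.0, 199.0, 1.0] [495.0, 199.0, -0.0] [505.0, 198.0, -3.0] [514.0, 197.0, -1.0] [524.0, 196.0, 1.0] [533.0, 195.0, 1.0] [543.0, 194.0, -1.0] [552.0, 193.0, 0.0] [561.0, 192.0, -0.0] [571.0, 191.0, 0.0] [575.0, 178.0, 51.0] [577.0, 163.0, 107.0] [599.0, 188.0, -0.0] [608.0, 187.0, 1.0] [611.0, 174.0, 49.0] [600.0, 141.0, 186.0] [608.0, 139.0, 187.0] [618.0, 141.0, 177.0] [623.0, 137.0, 191.0] [630.0, 134.0, 200.0] 27.2667 [561.10018954 218.91537744 110.66915697] [0.22445718 0.96524706 0.43356981]
```

{"name": "step_arm", "arguments": {"plan": [{"x":0,"y":0.08,"z":0,"rx":0,"ry":0,"rz":0},{"x":0,"y":0.08,"z":0,"rx":0,"ry":0,"rz":0},{"x":0,"y":0.08,"z":0,"rx":0,"ry":0,"rz":0},{"x":0,"y":0.08,"z":0,"rx":0,"ry":0,"rz":0},{"x":0,"y":0.08,"z":0,"rx":0,"ry":0,"rz":0},{"x":0,"y":0.06,"z":0,"rx":0,"ry":0,"rz":0},{"x":0,"y":0.06,"z":0,"rx":0,"ry":0,"rz":0},{"x":0,"y":0,"z":0,"rx":0,"ry":0,"rz":0},{"x":0,"y":0,"z":0,"rx":0,"ry":0,"rz":0},{"x":0,"y":0,"z":0,"rx":0,"ry":0,"rz":0}]}}

```text
t: 28.1
eef_pos: [569.8, 217.8, 110.6]
tcp_rot: [-3.134, 0.001, 1.468]
ft_force: [-20.3, 2.1, 9.6]
opening: 0.006
grip_force: 10.5
```

{"name": "step_arm", "arguments": {"plan": [{"x":0,"y":-0.2,"z":0,"rx":0,"ry":0,"rz":0},{"x":0,"y":-0.4,"z":0,"rx":0,"ry":0,"rz":0},{"x":0,"y":-0.6,"z":0,"rx":0,"ry":0,"rz":0},{"x":0,"y":-0.6,"z":0,"rx":0,"ry":0,"rz":0},{"x":0,"y":-0.6,"z":0,"rx":0,"ry":0,"rz":0},{"x":0,"y":-0.6,"z":0,"rx":0,"ry":0,"rz":0},{"x":0,"y":-0.6,"z":0,"rx":0,"ry":0,"rz":0},{"x":0,"y":-0.4,"z":-0.3,"rx":0,"ry":0,"rz":0},{"x":0,"y":-0.2,"z":-0.3,"rx":0,"ry":0,"rz":0},{"x":0,"y":0,"z":0,"rx":0,"ry":0,"rz":0}]}}

```text
t: 28.93
eef_pos: [469.4, 228.7, 127.6]
tcp_rot: [3.139, -0.001, 1.468]
ft_force: [-0.3, 0.0, 0.0]
opening: 0.005
grip_force: 0.0
```

{"name": "step_arm", "arguments": {"plan": [{"x":0,"y":0,"z":0,"rx":0,"ry":0,"rz":0},{"x":0,"y":0,"z":0,"rx":0,"ry":0,"rz":0},{"x":0,"y":0,"z":0,"rx":0,"ry":0,"rz":0},{"x":0,"y":0,"z":0,"rx":0,"ry":0,"rz":0},{"x":0,"y":0,"z":0,"rx":0,"ry":0,"rz":0},{"x":0,"y":0,"z":0,"rx":0,"ry":0,"rz":0},{"x":0,"y":0,"z":0,"rx":0,"ry":0,"rz":0},{"x":0,"y":0,"z":0,"rx":0,"ry":0,"rz":0},{"x":0,"y":0,"z":0,"rx":0,"ry":0,"rz":0},{"x":0,"y":0,"z":0,"rx":0,"ry":0,"rz":0}]}}

```text
t: 29.77
eef_pos: [469.2, 228.3, 125.6]
tcp_rot: [3.142, -0.0, 1.468]
ft_force: [0.1, -0.7, 0.3]
opening: 0.004
grip_force: 0.0
```

Run:
```python
from h import *
d=cam('top')
q=np.array(d['R'])@[503.5,-118.5,94]+d['t']; q=q[:2]/q[2]*d['f']+[d['cx'],d['cy']]; u,v=q.astype(int); knob(d,94,(u-25,u+25,v-20,v+20))
s=state();print(s['t'],s['eef_pos'],s['ft_force'])
a=cv2.resize(d['image'][80:280,65:195],(390,600),interpolation=3); b=cv2.resize(d['image'][225:300,232:312],(400,375),interpolation=3)
o=np.zeros((600,790,3),np.uint8); o[:,:390]=a; o[:375,390:]=b
cv2.imwrite('pics/end.png',np.clip(o*1.6,0,255).astype(np.uint8)[:,:,::-1])
```

```text
ctr [ 503. -120.] circ [ 502.7 -120.2   94.1] z 94.1 pointer pca 2.639 radial 2.523 6
29.8167 [469.20914268 228.31996035 125.63198733] [ 0.86749784  0.12592054 -0.22081769]
```

View pics/end.png

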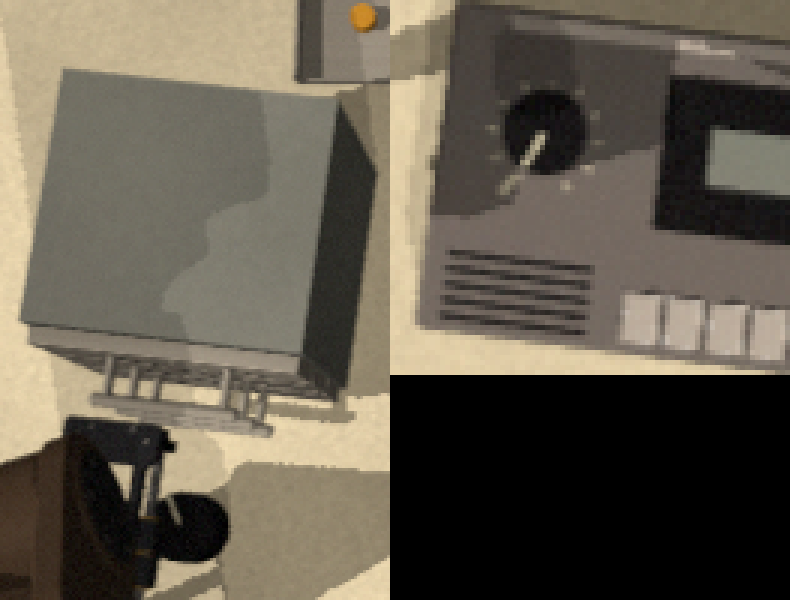

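The picture shows the drawer shut flush with the organiser, and the knob home at about (545,132) with its pointer in line with the large tick at (505,188). Nothing is touching the gripper, so I'm handing the job in.

```bash
python3 -c "
from cell import *
print(job_done())"
```

```text
the job is handed in; nothing more can be done
None
```

The job is handed in at about 30 s of the 61 s allowed: the knob is fully home on the shaft, the volume is down at the anticlockwise stop, and the drawer is shut; the closing pictures agree, though no verdict came back and I did not re-measure the reel table, cassette shell or screwdriver, which the arm never went near.

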